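# Brush out the desk cup and poise the tweezers at their mark

## Robot

A 6-joint arm with a two-finger parallel gripper is mounted at the origin on the work surface. World frame = base frame: x ahead of the robot, y to its left, z up, the work surface at z = 0. Lengths are in mm, angles in degrees, forces in N, time in s.
With the tool pointing down it reaches from about 350 to 850 mm from the base axis. Payload 8.1 kg.
Tool frame: the origin (TCP) lies between the finger pads; the fingertips stand ahead of it and the grasp point (between the pads) lies 2 mm behind it (nose_length is the z of the fingertips in the tool frame, in mm); z points along the fingers, y is the direction in which the jaws open and shut (so a half turn about z gives the same grasp; the last joint's range is limited). The gripper opens to 85 mm and grips with 20 to 120 N. Pads are 22 mm wide; open, the fingers measure 114 mm over their backs; the gripper's body (76 mm by 85 mm) begins 54 mm behind the grasp point. The pads swing forward as they close: fully open they stand 13 mm farther back than shut.
Start: joints at [58.476, 7.471, 85.268, -0, 87.261, -4.893], TCP at [268.927, 536.362, 248.292] pointing down, gripper open.
Joint ranges: [-169.43, 169.43], [-51.17, 129.36], [1.28, 143.12], [-76.62, 256.62], [0, 156.53], [-152.29, 152.29]. Speed limits (degrees/s): [136.94, 136.94, 159.86, 180, 180, 180].

## Interface

Orientations are given as [roll, pitch, yaw] about the fixed x, y, z axes, in that order (R = Rz(yaw) Ry(pitch) Rx(roll)).
In Python, from bench import * gives the robot as it stands.
- The arm moves only by the tool jog_arm, never from a script. Its argument "plan" is a list of rows, each a list of 3 entries, a list of its own where there are three numbers: the turn, a rotation vector about the tool's x, y, z in degrees, then the shift along the tool's x, y, z in m, then the gripper's target within -1 to 1 (fully open at 1, half-way at 0, shut at -1). A call has 1 to 12 rows; each row is the pose to reach, as a shift and turn from the pose commanded when the call began, along the tool's axes at that moment; what a row does not reach only later rows make up. A row lasts 1/8 s, in which the tool goes at most 62.5 mm and 10.7 degrees, less where a joint would pass 70% of its speed; a pose out of reach is approached as far as the arm can. A call with a gripper value outside its range is refused whole. The fingers move at their own pace and stop on an object; "force" is the grip in N (left out, the last holds). Time passes only in rows, so rows that repeat a pose let the fingers close. It gives the time, the measured TCP pose, the force and the opening at its end, in the units of the state.
- sense(): the state, without advancing time (a new reading comes with each control period).
- snapshot(name): name is "side" or "top"; returns (picture, depth): 384x512x3 uint8, blue, green, red; 384x512 float32, mm along the optical axis (not along the pixel's ray), 0 where there is no reading.
- camera_info(name): a dict with "fov_y" (degrees; the focal length in pixels is half the picture's height over the tangent of half this angle, whatever the lens; pixels are square), "cx", "cy" (the principal point, pixels), "dist_coeffs" ([k1, k2, p1, p2, k3] as OpenCV has them; the pictures are not rectified), "origin" and "orientation" of the camera in the world. Camera axes: x right, y down, z forward; pixel columns grow to the right and rows downward; lengths in mm; the calibration is good to about 2 mm. A picture is of the moment at which its call begins. camera_info takes no time and is no camera call.
- hand_in(): hands the job in, once; it reports no verdict.
The state is a dict: "time": time; "joint_pos": joint angles; "qd": joint speeds; "joint_efforts": joint torques, N m; "tool_pos": TCP position; "tcp_rot": TCP orientation; "ft_force": force on the tool from outside, world axes, zero at the start; "wrist_torque": the same for the moment, N m; "finger_gap": finger opening in mm.
Only numpy, scipy, OpenCV 4.12 (cv2) and the standard library are available. Lean on these libraries where they do the work, as an engineer would, in place of code of your own. Each camera call takes 0.05 s, during which the arm holds its last target.

## Task

The white cup has a scrap of label stuck inside: scrub it with the long brush standing in it, two full strokes, each time up by about 5 cm (the bristles staying in the cup) and back down to the bottom or nearly so, then stand the brush in the blue pot and let it go. Then pick up the sprung tweezers (the black plates are for the fingers) and squeeze them until the needle is on the green band (tips about 7.5 mm apart), holding them with both tips above the mouth of the white cup, a few centimetres above the rim and clear of it, ready to pull out the scrap. Finish while still holding the tweezers there with the gap steady, with cup and pot upright and the other things on the desk left alone.

Things in the scene. Friction and masses are not known exactly. Their poses are not given: they have to be found in the camera images.
- cup: White round ceramic cup, loose, about 0.45 kg: 70 mm across, wall 4 mm (bore 62 mm), 95 mm tall, inner floor 6 mm above its underside; a yellow scrap of label sticks inside. The brush stands in it at the start; it may be on the left or the right. Origin: centre of the underside, z up.
- pot: Blue plastic pot, empty, loose, about 0.45 kg, shaped as the cup: 70 mm across, bore 62 mm, 95 mm tall, inner floor 6 mm up; on the other side of the desk. Origin: centre of the underside, z up.
- brush: Long round brush, 195 mm, about 80 g, standing by itself on its flat foot in the white cup; it stands so in the blue pot too. Origin: centre of the foot, z up along the handle. 0 to 40 mm: dark bristle head, 37 mm across; 48 to 195 mm: bare round wooden handle, 14 mm across, which stands about 105 mm out of the cup.
- tweezers: Sprung steel tweezers, about 60 g, lying level on the blue rest, leg undersides 36 mm above the desk; the legs close sideways. Origin: at the joined end, on the middle line, at the legs' underside; x to the tips (125 mm on), z up; the joined end reaches 15 mm behind it. Legs are strips 8 mm tall, each hinged at x = 0 with a spring; let go, they spring open.
- plates (a point): Point midway between the two black rubber finger plates (x = 70 mm, z = 4 mm from the tweezers' origin), 40 mm above the desk at the start: grip here across the legs. Each plate is 20 mm long, 14 mm tall. Outer faces: 39.5 mm apart when free, 28 mm at the mark (then parallel). Squeezing takes 2 N to start, 5.5 N at the mark, 7 N at the stop, tips touching.
- gauge (a point): Gauge blade across the tips' end, on top of the left leg, 108 mm from the tweezers' origin, with red, green and yellow bands; a black needle on the right leg crosses it. On green the tip gap is 5 to 10 mm; on red it is too tight, on yellow too open. The point is on the green band, 9 mm above the legs' underside.
- tip_l (a point): Inner face of the left leg's tip (+y side of the tweezers), 4 mm above the leg's underside. Its distance to tip_r is the tip gap: 28 mm when free, 7.5 mm in the middle of the green band; it changes 1.8 mm for each mm of squeezing at the plates.
- tip_r (a point): Inner face of the right leg's tip (-y side of the tweezers), 4 mm above the leg's underside.
- rest: Blue rest under the tweezers, fixed to the desk: base 160 x 56 mm, 6 mm thick, with two supports 36 mm high. Origin: on the desk under the finger plates, x along to the tips. The supports lie from 47 to 77 mm behind the origin (30 mm wide) and 36 to 48 mm ahead of it (54 mm wide); between them it is open down to the base.
- calculator: Black calculator lying flat, 130 x 75 x 12 mm, a bystander to leave alone; loose. Origin: centre of the underside.
- mouse: Black computer mouse, 100 x 58 x 33 mm, a bystander to leave alone; loose. Origin: centre of the underside.
- stamp: Dark wooden hand stamp standing upright, 38 mm across, 64 mm tall, a bystander to leave alone; loose. Origin: centre of the underside.
- notes: Yellow block of sticky notes, 76 x 76 x 30 mm, a bystander to leave alone; loose. Origin: centre of the underside.
- stapler: Red and black stapler, 130 x 34 mm, 55 mm tall, a bystander to leave alone; loose. Origin: centre of the underside.
- tape: Blue tape dispenser with a clear roll, 120 x 50 mm, 77 mm tall, a bystander to leave alone; loose. Origin: centre of the underside.
Mind the look-alikes: they are no part of the job. There is more than one size of the brush; the job needs the middle-sized.

How it is judged:
By the outcome, as a careful person would: the job done as asked, in the order asked, and still so for the second after the job is handed in, while the arm keeps its last pose, push and grip.
It also fails if it takes over 61 s, if anything falls off the work surface, if the arm or the gripper's body presses on something with over 40 N, if the wrist force passes 120 N, or if a joint passes its speed limit or range.

## Working session

There is one attempt and no reset: what is moved stays moved. The work goes in short steps, Python scripts to look and compute and a tool call to move; the robot and the scene stay as the last step left them, time stands still between calls to the robot, and variables do not carry over. Pictures are saved under pics/ and viewed, and the job is handed in when it is done.

Besides the shell and the picture viewer there is one more tool, called after "Call:" by a JSON object that holds its "name" and its "arguments", one argument or row to a line. jog_arm: Moves the arm, as the interface text tells. Its arguments: {"type":"object","properties":{"plan":{"type":"array","items":{"type":"array"}},"force":{"type":"number"}},"required":["plan"]}

```bash
mkdir -p pics; ls; python3 - <<'E'
from bench import *
import cv2
print(sense())
for n in ("side","top"):
    p,d=snapshot(n); cv2.imwrite(f"pics/{n}0.png",p); print(n,camera_info(n))
E
```

```text
pics
{'time': 0.0, 'joint_pos': array([ 5.84755005e+01,  7.51373561e+00,  8.53282297e+01,  8.36695232e-04,
        8.72629623e+01, -4.89563852e+00]), 'qd': array([ 0.02398117, -0.03788449,  0.14652751, -0.07506427, -0.1355885 ,
       -0.13369494]), 'joint_efforts': array([-6.86748208e-04, -5.69399464e+01, -5.00555670e+01, -4.62378903e-04,
        1.51408254e-02,  5.19156856e-06]), 'tool_pos': array([268.65450005, 535.91589347, 247.26878384]), 'tcp_rot': array([-1.79895526e+02, -9.78725226e-03,  1.53371089e+02]), 'ft_force': array([-0.78628558, -0.6025353 , -0.22512555]), 'wrist_torque': array([-0.00983491,  0.01014037, -0.01403665]), 'finger_gap': 85.32415584151966}
side {'fov_y': 50.463654090704985, 'cx': 253.09372607224856, 'cy': 195.94587129909738, 'dist_coeffs': array([-0.14848828,  0.        ,  0.        ,  0.        ,  0.        ]), 'origin': array([ 343.22740368, -785.57330378,  775.35920343]), 'orientation': array([-1.30800755e+02,  5.37984751e-02, -1.66052208e+01])}
top {'fov_y': 47.1765344203697, 'cx': 249.21767441522033, 'cy': 188.31058108923324, 'dist_coeffs': array([-0.09295472,  0.        ,  0.        ,  0.        ,  0.        ]), 'origin': array([ 430.9742136 ,   22.62858213, 1224.85793345]), 'orientation': array([-173.58470737,   -0.35407889,  -90.19382663])}
```

View pics/side0.png

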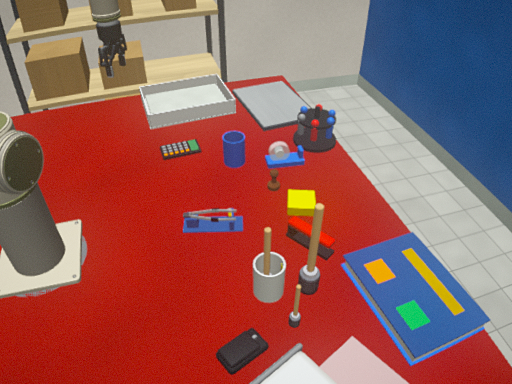

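View pics/top0.png

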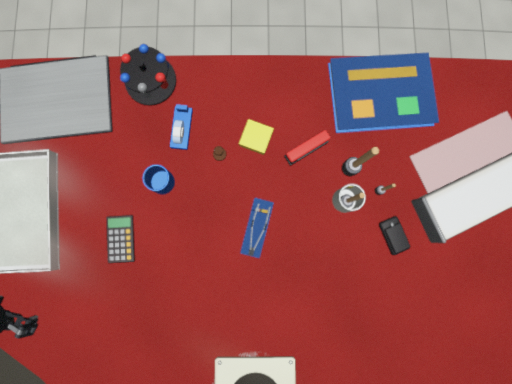

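The side view shows the white cup with the middle brush at (268,270) and its handle top at (267,230). The pot is at (233,148) and the tweezers at (212,217). The decoy brushes are at (310,280) and (295,318). In the top view the cup is at (350,198), the pot at (157,179) and the tweezers at (258,228). Next I'll measure from colour masks and depth.

```bash
cat > h.py <<'E'
from bench import *
import cv2, numpy as np
from scipy.spatial.transform import Rotation as Rn
def cam(n):
    c=camera_info(n); f=192/np.tan(np.radians(c['fov_y']/2))
    K=np.array([[f,0,c['cx']],[0,f,c['cy']],[0,0,1]]); 
    return K,np.array(c['dist_coeffs']),np.array(c['origin']),Rn.from_euler('xyz',c['orientation'],degrees=True).as_matrix()
def rays(n,uv):
    K,D,o,R=cam(n); q=cv2.undistortPoints(np.array(uv,float).reshape(-1,1,2),K,D).reshape(-1,2)
    return o,np.c_[q,np.ones(len(q))]@R.T
def onz(n,uv,z):
    o,r=rays(n,uv); return o+r*((z-o[2])/r[:,2])[:,None]
def cloud(n,d):
    v,u=np.mgrid[0:384,0:512]; o,r=rays(n,np.c_[u.ravel(),v.ravel()])
    P=o+r*d.reshape(-1,1); P[d.ravel()==0]=np.nan
    return P.reshape(384,512,3)
def proj(n,P):
    K,D,o,R=cam(n); P=np.atleast_2d(P)
    rv=cv2.Rodrigues(R.T)[0]; return cv2.projectPoints(P.astype(float),rv,-R.T@o,K,D)[0].reshape(-1,2)
def circ(xy):
    from scipy.optimize import least_squares
    s=least_squares(lambda p:np.hypot(*(xy-p[:2]).T)-p[2],[*xy.mean(0),30],loss='soft_l1'); return s.x
E
python3 - <<'E'
from h import *
C={}
for n in ("side","top"):
    p,d=snapshot(n); C[n]=(p,cloud(n,d),cv2.cvtColor(p,cv2.COLOR_BGR2HSV)); np.savez(f"{n}0.npz",p=p,d=d)
    P=C[n][1]; print(n,"desk z",np.nanmedian(P[300:310,150:200,2]))
    def box(a,b,c,e,f): 
        Q=P[b:e,a:c].reshape(-1,3); return Q[f(Q)]
    b={'side':dict(cup=(245,245,292,305),pot=(218,125,250,170)),'top':dict(cup=(325,175,372,222),pot=(135,160,180,200))}[n]
    for k in b:
        Q=box(*b[k],lambda Q:(Q[:,2]>88)&(Q[:,2]<101)); print(n,k,'rim',len(Q),circ(Q[:,:2]),np.median(Q[:,2]))
    w={'side':(250,215,285,262),'top':(325,175,372,222)}[n]
    Q=box(*w,lambda Q:(Q[:,2]>110)&(Q[:,2]<210));print('handle',len(Q),Q.mean(0),Q.min(0),Q.max(0))
    for z in range(110,200,20):
        q=Q[abs(Q[:,2]-z)<10]; print(z,q.mean(0) if len(q) else 0,len(q))
p=cv2.imread('pics/side0.png')[190:300,170:330]; cv2.imwrite('pics/sc.png',cv2.resize(p,None,fx=5,fy=5,interpolation=cv2.INTER_CUBIC))
p=cv2.imread('pics/top0.png')[185:270,220:300]; cv2.imwrite('pics/tt.png',cv2.resize(p,None,fx=7,fy=7,interpolation=cv2.INTER_CUBIC))
E
```

```text
side desk z -0.36454411682370846
side cup rim 253 [ 536.98727727 -254.44529767   32.00018725] 93.9331180597519
side pot rim 109 [589.74320066 254.88085591  32.75291347] 92.46744241768226
handle 232 [ 530.92714664 -255.47825688  161.37869158] [ 525.37188283 -259.77513779  110.14867414] [ 538.84090281 -244.79701925  203.38393723]
110 [ 530.97515075 -256.09690918  115.380963  ] 21
130 [ 530.60207157 -255.73295915  129.92833056] 44
150 [ 530.26514426 -255.78890437  150.03695057] 45
170 [ 530.77474621 -256.07397098  169.66989282] 46
190 [ 531.38733608 -255.91220706  190.45519058] 51
top desk z -0.01955419757814525
top cup rim 148 [ 534.76423579 -250.17209953   32.98315214] 94.24208727561461
top pot rim 148 [586.60401139 258.876961    32.9527319 ] 94.66229874423709
handle 80 [ 528.13859896 -246.0581587   170.22414319] [ 522.49707835 -255.18614188  112.09177008] [ 536.0958972  -240.99631541  205.70512154]
110 [ 525.60527909 -244.63935876  114.56193966] 5
130 [ 528.31776315 -244.24700428  127.96526189] 11
150 [ 527.814329   -244.36768966  147.99875025] 12
170 [ 527.50285067 -244.717436    169.46292158] 13
190 [ 528.36629503 -247.43751688  194.25382159] 28
```

View pics/sc.png

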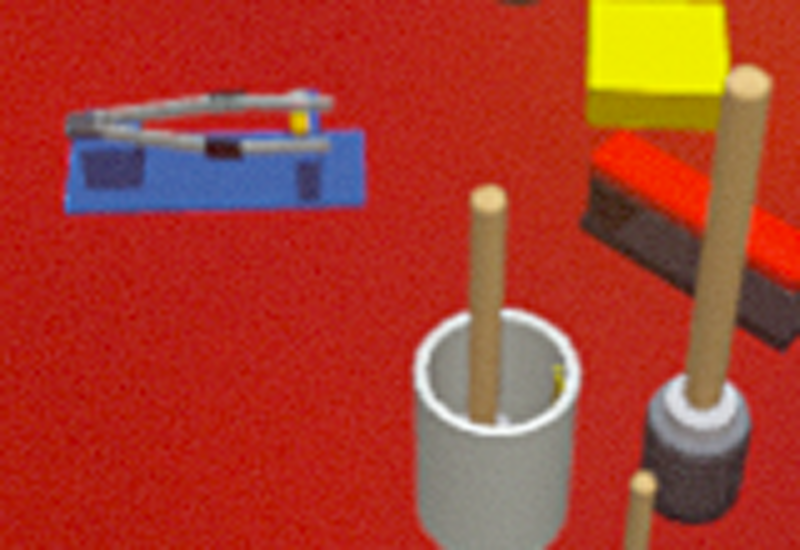

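View pics/tt.png

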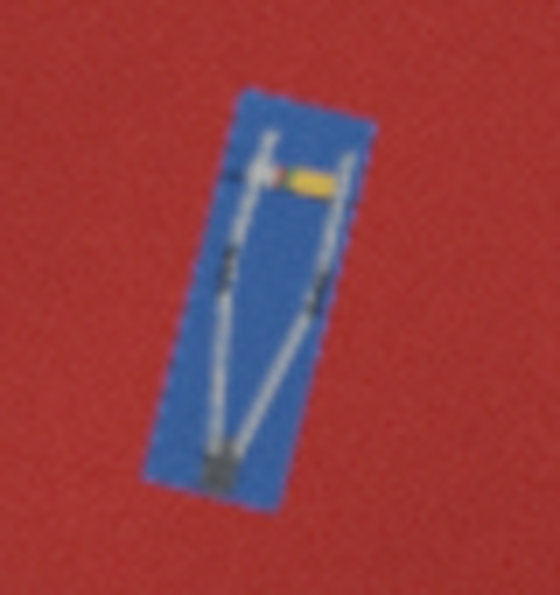

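```bash
python3 - <<'E'
from h import *
import bench; print([x for x in dir(bench) if not x.startswith('_')], getattr(bench,'nose_length',None))
for n in ("side","top"):
    z=np.load(n+'0.npz'); p,P=z['p'],cloud(n,z['d']); hsv=cv2.cvtColor(p,cv2.COLOR_BGR2HSV)
    a,b,c,e={'side':(178,200,248,236),'top':(235,190,280,262)}[n]
    sub=np.zeros((384,512),np.uint8); sub[b:e,a:c]=1
    blue=(cv2.inRange(hsv,(100,120,60),(130,255,255))>0)&(sub>0)
    Q=P[blue]; Q=Q[abs(Q[:,2]-6)<4]; r=cv2.minAreaRect(Q[:,:2].astype(np.float32)); print(n,'rest',len(Q),r,Q[:,2].mean())
    # tweezers: points over z 34..56
    m=(sub>0)&(P[...,2]>33)&(P[...,2]<60)
    v,u=np.nonzero(m)
    for vv,uu in list(zip(v,u)): pass
    Q=P[m]; print('tw n',len(Q))
    dark=m&(hsv[...,2]<80); yel=(sub>0)&(cv2.inRange(hsv,(20,120,120),(35,255,255))>0)
    print('dark',[(u_,v_,P[v_,u_].round(0).tolist()) for v_,u_ in zip(*np.nonzero(dark))])
    print('yellow',P[yel].mean(0), yel.sum())
    # plates candidates: low value & non blue in image
    dk=(sub>0)&(hsv[...,2]<110); 
    print('dk',[(u_,v_,hsv[v_,u_].tolist(),P[v_,u_].round(0).tolist()) for v_,u_ in zip(*np.nonzero(dk))][:60])
    # big brush & small brush
    a,b,c,e={'side':(285,200,330,330),'top':(340,140,402,200)}[n]
    Q=P[b:e,a:c].reshape(-1,3)
    if n=='side': 
        for lo in range(10,300,40):
            q=Q[(Q[:,2]>lo)&(Q[:,2]<lo+40)&(Q[:,1]<-180)]
            print(lo,q.min(0),q.max(0),len(q)) if len(q) else 0
E
```

```text
['PlanningError', 'camera_info', 'hand_in', 'nose_length', 'sense', 'snapshot'] 17.0
side rest 516 ((459.70263671875, -9.227485656738281), (54.6469841003418, 155.17782592773438), 75.88213348388672) 6.5229806256330125
tw n 400
dark [(np.int64(211), np.int64(218), [455.0, -26.0, 44.0]), (np.int64(212), np.int64(218), [457.0, -30.0, 47.0]), (np.int64(213), np.int64(218), [460.0, -28.0, 45.0]), (np.int64(214), np.int64(218), [462.0, -30.0, 46.0]), (np.int64(215), np.int64(218), [465.0, -32.0, 47.0]), (np.int64(211), np.int64(219), [455.0, -27.0, 42.0]), (np.int64(212), np.int64(219), [457.0, -27.0, 41.0]), (np.int64(213), np.int64(219), [460.0, -28.0, 41.0]), (np.int64(214), np.int64(219), [462.0, -30.0, 42.0]), (np.int64(215), np.int64(219), [465.0, -29.0, 41.0]), (np.int64(216), np.int64(219), [467.0, -31.0, 42.0]), (np.int64(217), np.int64(219), [470.0, -32.0, 42.0]), (np.int64(211), np.int64(220), [455.0, -26.0, 37.0]), (np.int64(212), np.int64(220), [458.0, -25.0, 35.0]), (np.int64(213), np.int64(220), [460.0, -28.0, 37.0]), (np.int64(214), np.int64(220), [462.0, -28.0, 37.0]), (np.
[... 6824 characters left out ...]
0.0, 16.0, 47.0]), (np.int64(250), np.int64(253), [107, 24, 94], [390.0, 13.0, 45.0]), (np.int64(251), np.int64(253), [105, 27, 93], [390.0, 11.0, 43.0]), (np.int64(252), np.int64(253), [109, 36, 98], [390.0, 8.0, 45.0]), (np.int64(249), np.int64(254), [113, 64, 104], [388.0, 16.0, 44.0]), (np.int64(250), np.int64(254), [115, 29, 97], [388.0, 13.0, 48.0]), (np.int64(251), np.int64(254), [110, 32, 97], [388.0, 11.0, 43.0]), (np.int64(252), np.int64(254), [111, 48, 100], [388.0, 8.0, 46.0]), (np.int64(249), np.int64(255), [149, 67, 106], [383.0, 16.0, 4.0]), (np.int64(250), np.int64(255), [154, 54, 103], [385.0, 13.0, 44.0]), (np.int64(251), np.int64(255), [125, 47, 108], [385.0, 11.0, 46.0])]
```

```bash
python3 - <<'E'
from h import *
a=onz('top',[(252.6,223.3),(265.1,226.9)],47); print('top',a,a.mean(0))
b=onz('side',[(214.6,219.6),(215.2,209.8)],[40,47] and 44); print('side',b,b.mean(0))
d=np.array([np.cos(np.radians(-14.2)),np.sin(np.radians(-14.2))])
# medial-line from tweezers cloud: metal points by local coordinates (top)
for n in('top','side'):
    z=np.load(n+'0.npz');P=cloud(n,z['d']); 
    m=(P[...,2]>38)&(P[...,2]<60)&(abs(P[...,0]-460)<95)&(abs(P[...,1]+7)<45); Q=P[m][:,:2]-[460,-7]
    L=np.c_[Q@d,Q@[-d[1],d[0]]]
    for lo in range(-90,90,15):
        q=L[(L[:,0]>=lo)&(L[:,0]<lo+15)]
        if len(q): print(n,lo,len(q),'left',q[q[:,1]>0,1].mean().round(1),'right',q[q[:,1]<=0,1].mean().round(1),'ext',q[:,1].min().round(1),q[:,1].max().round(1))
    print(L[:,0].min(),L[:,0].max())
print(proj('top',[[536,-252.5,95],[531,-250,201],[626,-270,258]]),proj('side',[[536,-252.5,95],[531,-250,201]]))
E
```

```text
top [[469.23344202   6.17748221  47.        ]
 [459.5102572  -27.18701303  47.        ]] [464.37184961 -10.50476541  47.        ]
side [[462.92519815 -34.4314138   44.        ]
 [472.56628912   1.54179419  44.        ]] [467.74574364 -16.44480981  44.        ]
top -90 6 left 4.4 right -3.8 ext -6.4 7.2
top -75 34 left 3.3 right -5.0 ext -13.6 7.1
top -60 26 left 5.8 right -6.8 ext -13.1 13.6
top -45 18 left 9.8 right -9.3 ext -12.4 12.9
top -30 14 left 11.4 right -13.7 ext -16.2 12.9
top -15 15 left 13.8 right -17.4 ext -20.7 17.4
top 0 19 left 15.8 right -19.4 ext -21.5 18.1
top 15 13 left 15.0 right -19.6 ext -21.1 16.8
top 30 28 left 10.9 right -13.2 ext -20.4 18.0
top 45 44 left 10.8 right -12.9 ext -20.6 26.5
top 60 1 left 10.8 right nan ext 10.8 10.8
-77.68733631024182 60.40023415379815
side -75 31 left 3.2 right -5.8 ext -9.4 7.0
side -60 29 left 4.1 right -5.7 ext -12.3 10.3
side -45 30 left 6.7 right -10.0 ext -13.4 9.2
side -30 32 left 9.8 right -12.9 ext -15.7 13.7
side -15 24 left 12.4 right -17.2 ext -21.0 15.6
side 0 39 left 14.3 right -20.5 ext -23.3 18.3
side 15 26 left 14.3 right -20.5 ext -24.0 16.8
side 30 23 left 14.2 right -20.2 ext -22.2 16.8
side 45 51 left 9.8 right -14.9 ext -27.8 15.4
side 60 4 left 13.7 right -18.8 ext -18.8 15.0
-74.53626110319014 65.13268960408541
[[352.30540238 196.44822551]
 [362.01008116 194.36266811]
 [375.85928145 149.9812862 ]] [[268.44451853 263.423423  ]
 [266.96983171 228.4938273 ]]<stdin>:12: RuntimeWarning: Mean of empty slice.
  ret = ret.dtype.type(ret / rcount)
```

Call:
{"name": "jog_arm", "arguments": {
  "plan": [
    [[0, 0, 0], [0, 0, -0.06], 1]
  ],
  "force": 25
}}

```text
time: 0.32
tool_pos: [267.2, 533.6, 301.7]
tcp_rot: [-179.2, -0.1, 153.4]
ft_force: [0.1, 1.2, 0.2]
finger_gap: 85.4
```

Call:
{"name": "jog_arm", "arguments": {
  "plan": [
    [[0, 0, 153.37], [-0.5865, -0.5855, 0], 1],
    [[0, 0, 153.37], [-0.5865, -0.5855, 0], 1],
    [[0, 0, 153.37], [-0.5865, -0.5855, 0], 1],
    [[0, 0, 153.37], [-0.5865, -0.5855, 0], 1],
    [[0, 0, 153.37], [-0.5865, -0.5855, 0], 1],
    [[0, 0, 153.37], [-0.5865, -0.5855, 0], 1],
    [[0, 0, 153.37], [-0.5865, -0.5855, 0], 1],
    [[0, 0, 153.37], [-0.5865, -0.5855, 0], 1],
    [[0, 0, 153.37], [-0.5865, -0.5855, 0], 1],
    [[0, 0, 153.37], [-0.5865, -0.5855, 0], 1],
    [[0, 0, 153.37], [-0.5865, -0.5855, 0], 1],
    [[0, 0, 153.37], [-0.5865, -0.5855, 0], 1]
  ]
}}

```text
time: 1.82
tool_pos: [506.1, -177.4, 308.3]
tcp_rot: [180.0, -0.0, 24.1]
ft_force: [1.0, 0.6, 0.2]
finger_gap: 85.5
```

```bash
python3 - <<'E'
from h import *
s=sense(); print(s['time'],s['tool_pos'],s['tcp_rot'],s['joint_pos'])
E
```

```text
1.825 [ 506.14952169 -177.37742827  308.2770895 ] [ 1.79994229e+02 -2.10073336e-02  2.40812818e+01] [-2.47985822e+01 -3.45147094e+00  9.02350970e+01  1.20487749e-02
  9.31982108e+01  4.11208112e+01]
```

Call:
{"name": "jog_arm", "arguments": {
  "plan": [
    [[0, 0, 0], [0, 0, 0], 1],
    [[0, 0, 0], [0, 0, 0], 1]
  ]
}}

```text
time: 2.08
tool_pos: [505.6, -175.1, 307.8]
tcp_rot: [-179.9, 0.0, 24.5]
ft_force: [-0.5, 0.4, 0.6]
finger_gap: 86.2
```

```bash
cat >> h.py <<'E'
def to(p,yaw=None,show=True):
    s=sense(); R=Rn.from_euler('xyz',s['tcp_rot'],degrees=True); d=R.inv().apply(np.array(p)-s['tool_pos'])/1000
    rv=[0,0,0]
    if yaw is not None: rv=(R.inv()*Rn.from_euler('xyz',[180,0,yaw],degrees=True)).as_rotvec(degrees=True)
    print('t',s['time'],'tcp',s['tool_pos'].round(2),s['tcp_rot'].round(2),'f',s['ft_force'].round(1),'gap',round(s['finger_gap'],2)); print('turn',np.round(rv,2),'shift',d.round(4))
E
python3 - <<'E'
from h import *
to([531,-250,308],0)
E
```

```text
t 2.075 tcp [ 505.64 -175.14  307.82] [-1.7993e+02  3.0000e-02  2.4470e+01] f [-0.5  0.4  0.6] gap 86.18
turn [-0.06  0.04 24.47] shift [-0.0079  0.0786 -0.0003]
```

Call:
{"name": "jog_arm", "arguments": {
  "plan": [
    [[0, 0, 10], [-0.003, 0.03, 0], 1],
    [[0, 0, 20], [-0.006, 0.06, 0], 1],
    [[0, 0, 24.5], [-0.0079, 0.0786, 0], 1],
    [[0, 0, 24.5], [-0.0079, 0.0786, 0.03], 1],
    [[0, 0, 24.5], [-0.0079, 0.0786, 0.05], 1],
    [[0, 0, 24.5], [-0.0079, 0.0786, 0.05], 1],
    [[0, 0, 24.5], [-0.0079, 0.0786, 0.05], 1]
  ]
}}

```text
time: 2.95
tool_pos: [531.6, -249.5, 259.4]
tcp_rot: [180.0, -0.1, 0.0]
ft_force: [0.4, 0.1, 0.2]
finger_gap: 85.3
```

```bash
python3 - <<'E'
from h import *
to([531,-250,168],0)
o=[]
for n,(a,b,c,e) in dict(side=(220,150,320,300),top=(320,140,420,230)).items():
    p,d=snapshot(n); np.savez(n+'1.npz',p=p,d=d); q=cv2.resize(p[b:e,a:c],None,fx=4,fy=4,interpolation=cv2.INTER_CUBIC); o.append(cv2.copyMakeBorder(q,0,600-q.shape[0],0,0,cv2.BORDER_CONSTANT))
cv2.imwrite('pics/a1.png',np.hstack(o))
E
```

```text
t 2.95 tcp [ 531.56 -249.52  259.35] [ 1.7997e+02 -6.0000e-02  2.0000e-02] f [0.4 0.1 0.2] gap 85.33
turn [ 0.03 -0.06  0.02] shift [-0.0006  0.0004  0.0914]
```

View pics/a1.png

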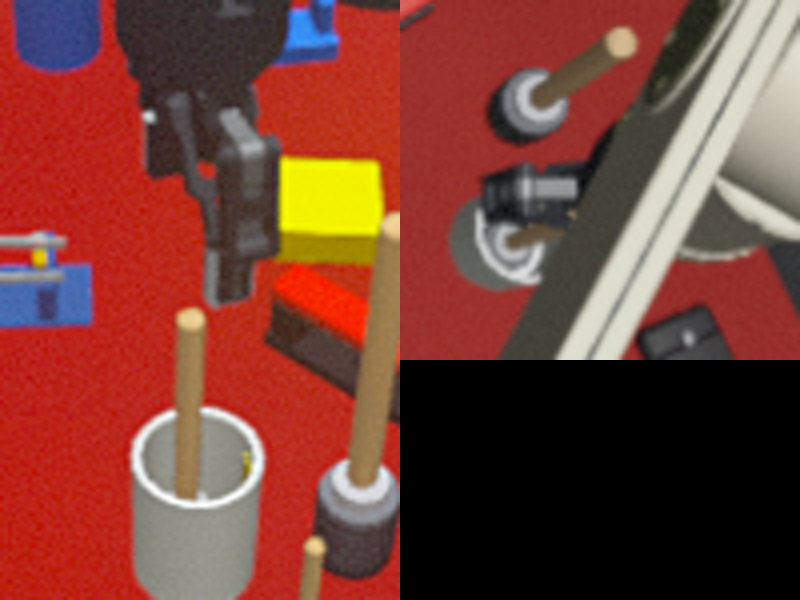

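```bash
python3 - <<'E'
from h import *
# finger tip z: tcp 259.35-17(+13 open)= ~255..242
for y in (-249.5-43,-249.5-57,-249.5+43,-249.5+57):
    u=proj('side',[[531.5,y,255],[531.5-11,y,255],[531.5+11,y,255]]); print(y,((u-[220,150])*4).round(0).tolist())
z=np.load('side1.npz');P=cloud('side',z['d'])
for (a,b) in [(230,285),(240,240),(212,290),(260,230),(225,250),(160,150)]:
    print((a,b),P[150+b//4,220+a//4].round(1))
Q=P[140:228,250:295].reshape(-1,3);Q=Q[(Q[:,1]<-200)&(Q[:,1]>-330)&(Q[:,2]>220)&(Q[:,2]<330)&(Q[:,0]<570)]
for lo in range(230,310,10):
    q=Q[(Q[:,2]>lo)&(Q[:,2]<=lo+10)]
    if len(q):print(lo,len(q),q.min(0).round(0),q.max(0).round(0))
E
```

```text
-292.5 [[221.0, 294.0], [198.0, 299.0], [243.0, 289.0]]
-306.5 [[231.0, 315.0], [207.0, 320.0], [254.0, 310.0]]
-206.5 [[164.0, 176.0], [142.0, 180.0], [185.0, 172.0]]
-192.5 [[155.0, 158.0], [134.0, 162.0], [176.0, 154.0]]
(230, 285) [ 529.5 -306.3  274.7]
(240, 240) [ 528.8 -319.3  312.8]
(212, 290) [ 524.6 -299.6  267.4]
(260, 230) [ 539.9 -313.2  311.4]
(225, 250) [ 521.6 -319.9  310.7]
(160, 150) [ 529.1 -207.3  274. ]
250 21 [ 523. -301.  255.] [ 544. -205.  260.]
260 76 [ 522. -307.  260.] [ 544. -201.  270.]
270 79 [ 522. -308.  270.] [ 541. -201.  280.]
280 70 [ 522. -308.  280.] [ 540. -201.  290.]
290 31 [ 521. -305.  290.] [ 531. -202.  300.]
300 88 [ 519. -325.  300.] [ 545. -200.  310.]
```

Call:
{"name": "jog_arm", "arguments": {
  "plan": [
    [[0, 0, 0], [0, 0, 0.03], 1],
    [[0, 0, 0], [0, 0, 0.06], 1],
    [[0, 0, 0], [0, 0, 0.085], 1],
    [[0, 0, 0], [0, 0, 0.092], 1],
    [[0, 0, 0], [0, 0, 0.092], 0],
    [[0, 0, 0], [0, 0, 0.092], -1],
    [[0, 0, 0], [0, 0, 0.092], -1],
    [[0, 0, 0], [0, 0, 0.092], -1],
    [[0, 0, 0], [0, 0, 0.092], -1],
    [[0, 0, 0], [0, 0, 0.092], -1],
    [[0, 0, 0], [0, 0, 0.092], -1],
    [[0, 0, 0], [0, 0, 0.092], -1]
  ],
  "force": 30
}}

```text
time: 4.55
tool_pos: [531.7, -250.3, 167.1]
tcp_rot: [180.0, -0.1, -0.0]
ft_force: [0.0, -0.8, 6.6]
finger_gap: 13.1
```

```bash
python3 - <<'E'
from h import *
to([531,-250,168],0)
E
```

```text
t 4.55 tcp [ 531.67 -250.33  167.12] [ 1.7996e+02 -7.0000e-02 -5.0000e-02] f [ 0.  -0.8  6.6] gap 13.07
turn [ 0.04 -0.07 -0.05] shift [-0.0007 -0.0003 -0.0009]
```

Call:
{"name": "jog_arm", "arguments": {
  "plan": [
    [[0, 0, 0], [0, 0, -0.016], -1],
    [[0, 0, 0], [0, 0, -0.032], -1],
    [[0, 0, 0], [0, 0, -0.047], -1],
    [[0, 0, 0], [0, 0, -0.047], -1],
    [[0, 0, 0], [0, 0, -0.047], -1],
    [[0, 0, 0], [0, 0, -0.047], -1],
    [[0, 0, 0], [0, 0, -0.032], -1],
    [[0, 0, 0], [0, 0, -0.016], -1],
    [[0, 0, 0], [0, 0, -0.005], -1],
    [[0, 0, 0], [0, 0, 0], -1],
    [[0, 0, 0], [0, 0, 0], -1],
    [[0, 0, 0], [0, 0, 0], -1]
  ]
}}

```text
time: 6.05
tool_pos: [531.7, -250.1, 167.1]
tcp_rot: [180.0, -0.1, -0.0]
ft_force: [-0.7, 1.1, 6.8]
finger_gap: 13.2
```

Call:
{"name": "jog_arm", "arguments": {
  "plan": [
    [[0, 0, 0], [0, 0, -0.016], -1],
    [[0, 0, 0], [0, 0, -0.032], -1],
    [[0, 0, 0], [0, 0, -0.048], -1],
    [[0, 0, 0], [0, 0, -0.048], -1],
    [[0, 0, 0], [0, 0, -0.048], -1],
    [[0, 0, 0], [0, 0, -0.048], -1]
  ]
}}

```text
time: 6.8
tool_pos: [530.8, -249.8, 213.3]
tcp_rot: [-180.0, 0.1, -0.0]
ft_force: [1.7, 0.1, -1.8]
finger_gap: 13.0
```

```bash
python3 - <<'E'
from h import *
to([531,-250,168],0)
p,d=snapshot('side'); np.savez('side2.npz',p=p,d=d); cv2.imwrite('pics/a2.png',cv2.resize(p[150:320,200:340],None,fx=3.5,fy=3.5,interpolation=cv2.INTER_CUBIC))
E
```

```text
t 6.8 tcp [ 530.8  -249.79  213.35] [-1.7996e+02  7.0000e-02 -5.0000e-02] f [ 1.7  0.1 -1.8] gap 13.04
turn [-0.04  0.07 -0.05] shift [0.0003 0.0002 0.0453]
```

View pics/a2.png

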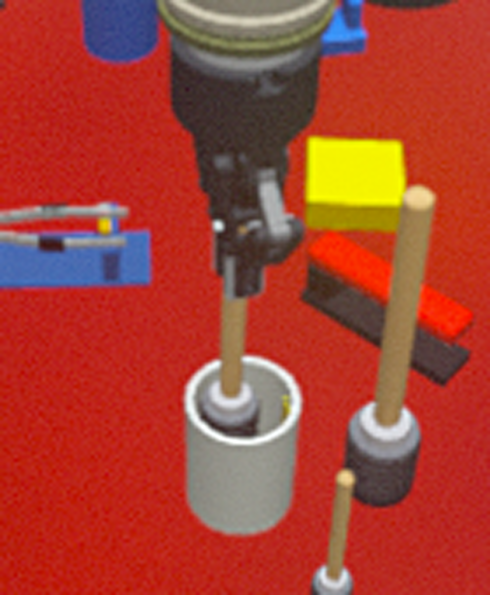

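The head is lifted, still inside the bore, and the handle is straight. I'll complete stroke two, then lift out.

Call:
{"name": "jog_arm", "arguments": {
  "plan": [
    [[0, 0, 0], [0, 0, 0.016], -1],
    [[0, 0, 0], [0, 0, 0.032], -1],
    [[0, 0, 0], [0, 0, 0.043], -1],
    [[0, 0, 0], [0, 0, 0.048], -1],
    [[0, 0, 0], [0, 0, 0.048], -1],
    [[0, 0, 0], [0, 0, 0.048], -1],
    [[0, 0, 0], [0, 0, 0.048], -1]
  ]
}}

```text
time: 7.72
tool_pos: [531.7, -250.1, 167.1]
tcp_rot: [180.0, -0.1, -0.0]
ft_force: [-1.5, 1.5, 5.2]
finger_gap: 13.7
```

Call:
{"name": "jog_arm", "arguments": {
  "plan": [
    [[0, 0, 0], [0, 0, -0.03], -1],
    [[0, 0, 0], [0, 0, -0.07], -1],
    [[0, 0, 0], [0, 0, -0.11], -1],
    [[0, 0, 0], [0, 0, -0.14], -1],
    [[0, 0, 0], [0, 0, -0.14], -1],
    [[0, 0, 0], [0, 0, -0.14], -1]
  ]
}}

```text
time: 8.48
tool_pos: [530.9, -249.9, 304.8]
tcp_rot: [-180.0, 0.1, -0.0]
ft_force: [-0.5, 0.9, -1.5]
finger_gap: 13.1
```

```bash
python3 - <<'E'
from h import *
to([587,256.5,307],0)
E
```

```text
t 8.475 tcp [ 530.92 -249.87  304.79] [-1.7995e+02  8.0000e-02 -5.0000e-02] f [-0.5  0.9 -1.5] gap 13.15
turn [-0.05  0.08 -0.05] shift [ 0.0557 -0.5064 -0.0019]
```

Call:
{"name": "jog_arm", "arguments": {
  "plan": [
    [[0, 0, 0], [0.003, -0.02, 0], -1],
    [[0, 0, 0], [0.006, -0.06, 0], -1],
    [[0, 0, 0], [0.011, -0.1, 0], -1],
    [[0, 0, 0], [0.016, -0.145, 0], -1],
    [[0, 0, 0], [0.021, -0.19, 0], -1],
    [[0, 0, 0], [0.026, -0.235, 0], -1],
    [[0, 0, 0], [0.031, -0.28, 0], -1],
    [[0, 0, 0], [0.036, -0.325, 0], -1],
    [[0, 0, 0], [0.041, -0.37, 0], -1],
    [[0, 0, 0], [0.046, -0.41, 0], -1],
    [[0, 0, 0], [0.05, -0.44, 0], -1],
    [[0, 0, 0], [0.053, -0.46, 0], -1]
  ]
}}

```text
time: 9.98
tool_pos: [583.5, 212.2, 304.8]
tcp_rot: [180.0, 0.1, 0.1]
ft_force: [0.4, -0.1, -0.0]
finger_gap: 12.8
```

Call:
{"name": "jog_arm", "arguments": {
  "plan": [
    [[0, 0, 0], [0.002, -0.03, 0], -1],
    [[0, 0, 0], [0.003, -0.045, 0], -1],
    [[0, 0, 0], [0.0035, -0.0465, 0], -1],
    [[0, 0, 0], [0.0035, -0.0465, 0], -1],
    [[0, 0, 0], [0.0035, -0.0465, 0], -1]
  ]
}}

```text
time: 10.6
tool_pos: [588.3, 255.4, 306.4]
tcp_rot: [180.0, -0.0, -0.1]
ft_force: [0.5, -0.0, -0.6]
finger_gap: 13.3
```

```bash
python3 - <<'E'
from h import *
to([587.5,257,167.5],0)
o=[]
for n,(a,b,c,e) in dict(side=(180,60,280,180),top=(110,120,210,220)).items():
    p,d=snapshot(n); np.savez(n+'3.npz',p=p,d=d); q=cv2.resize(p[b:e,a:c],None,fx=4,fy=4,interpolation=cv2.INTER_CUBIC); o.append(cv2.copyMakeBorder(q,0,480-q.shape[0],0,0,cv2.BORDER_CONSTANT))
cv2.imwrite('pics/a3.png',np.hstack(o))
E
```

```text
t 10.6 tcp [588.33 255.43 306.43] [ 1.7999e+02 -1.0000e-02 -1.1000e-01] f [ 0.5 -0.  -0.6] gap 13.27
turn [ 0.01 -0.01 -0.11] shift [-0.0009 -0.0016  0.1389]
```

View pics/a3.png

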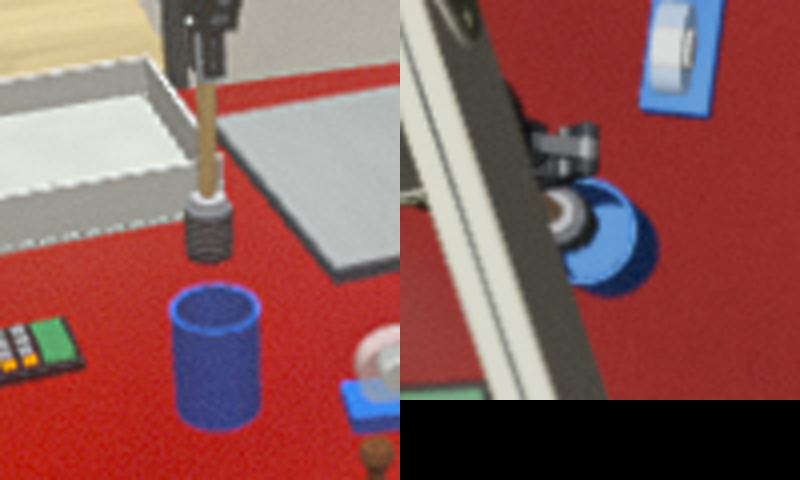

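```bash
python3 - <<'E'
from h import *
print((proj('side',[[588.3,255.4,180],[588.3,255.4,146],[588.3,255.4,95],[587.5,257,95],[587.5,257,0]])-[180,60])*4)
z=np.load('side3.npz');P=cloud('side',z['d']);hsv=cv2.cvtColor(z['p'],cv2.COLOR_BGR2HSV)
sub=P[104:130,220:242].reshape(-1,3); 
for lo in range(130,200,10):
    q=sub[(sub[:,2]>lo)&(sub[:,2]<lo+10)&(abs(sub[:,0]-588)<40)&(abs(sub[:,1]-255)<40)]
    if len(q)>4: print(lo,len(q),circ(q[:,:2]).round(1),q[:,:2].min(0).round(1),q[:,:2].max(0).round(1))
E
```

```text
[[208.44363989 209.97452068]
 [209.89527873 249.79520151]
 [212.01004036 307.15851789]
 [210.49123897 306.25107064]
 [214.2964336  405.91353592]]
140 17 [586.5 256.7  18.9] [569.8 235.5] [603.9 249. ]
150 39 [586.7 255.1  18. ] [567.7 234.7] [605.3 258.1]
160 41 [587.1 255.2  18. ] [568.7 235.5] [604.8 258.1]
170 37 [587.9 254.7  17.6] [569.2 232.3] [604.8 258.7]
180 51 [587.4 254.7  15.8] [568.4 235.1] [604.9 264.8]
190 31 [586.3 254.7   9.9] [575.1 241.2] [597.7 262.9]
```

Call:
{"name": "jog_arm", "arguments": {
  "plan": [
    [[0, 0, 0], [0.0025, 0, 0], -1],
    [[0, 0, 0], [0.0025, 0, 0.03], -1],
    [[0, 0, 0], [0.0025, 0, 0.06], -1],
    [[0, 0, 0], [0.0025, 0, 0.09], -1],
    [[0, 0, 0], [0.0025, 0, 0.115], -1],
    [[0, 0, 0], [0.0025, 0, 0.128], -1],
    [[0, 0, 0], [0.0025, 0, 0.134], -1],
    [[0, 0, 0], [0.0025, 0, 0.134], -1],
    [[0, 0, 0], [0.0025, 0, 0.134], -1]
  ]
}}

```text
time: 11.82
tool_pos: [591.4, 256.6, 173.7]
tcp_rot: [-180.0, -0.1, -0.0]
ft_force: [0.8, -0.3, -1.0]
finger_gap: 13.2
```

```bash
python3 - <<'E'
from h import *
to([590.5,256,167.4],0)
E
```

```text
t 11.825 tcp [591.35 256.64 173.68] [-1.7996e+02 -1.1000e-01 -5.0000e-02] f [ 0.8 -0.3 -1. ] gap 13.25
turn [-0.04 -0.11 -0.05] shift [-0.0009  0.0006  0.0063]
```

Call:
{"name": "jog_arm", "arguments": {
  "plan": [
    [[0, 0, 0], [0, 0, 0.003], -1],
    [[0, 0, 0], [0, 0, 0.006], -1],
    [[0, 0, 0], [0, 0, 0.0065], -1],
    [[0, 0, 0], [0, 0, 0.0065], -1],
    [[0, 0, 0], [0, 0, 0.0065], -1]
  ]
}}

```text
time: 12.45
tool_pos: [591.2, 256.6, 167.0]
tcp_rot: [-180.0, -0.1, -0.0]
ft_force: [-0.9, -0.9, 4.6]
finger_gap: 13.3
```

Call:
{"name": "jog_arm", "arguments": {
  "plan": [
    [[0, 0, 0], [0, 0, 0], -0.6],
    [[0, 0, 0], [0, 0, 0], -0.3],
    [[0, 0, 0], [0, 0, 0], 0],
    [[0, 0, 0], [0, 0, 0], 0.3],
    [[0, 0, 0], [0, 0, 0], 0.6],
    [[0, 0, 0], [0, 0, 0], 0.6],
    [[0, 0, 0], [0, 0, 0], 0.6]
  ]
}}

```text
time: 13.32
tool_pos: [590.7, 256.4, 165.8]
tcp_rot: [-180.0, -0.0, -0.0]
ft_force: [-0.1, 0.3, -0.6]
finger_gap: 68.0
```

Call:
{"name": "jog_arm", "arguments": {
  "plan": [
    [[0, 0, 0], [0, 0, -0.03], 0.6],
    [[0, 0, 0], [0, 0, -0.06], 0.6],
    [[0, 0, 0], [0, 0, -0.09], 0.6],
    [[0, 0, 0], [0, 0, -0.11], 0.6],
    [[0, 0, 0], [0, 0, -0.11], 0.6]
  ]
}}

```text
time: 13.95
tool_pos: [591.5, 256.7, 277.8]
tcp_rot: [-179.9, -0.2, -0.0]
ft_force: [0.3, -1.2, -0.5]
finger_gap: 68.5
```

```bash
python3 - <<'E'
from h import *
to([466,-12,277],-14.2)
p,d=snapshot('side'); np.savez('side4.npz',p=p,d=d); cv2.imwrite('pics/a4.png',cv2.resize(p[60:240,170:300],None,fx=3.3,fy=3.3,interpolation=cv2.INTER_CUBIC))
E
```

```text
t 13.95 tcp [591.54 256.71 277.8 ] [-1.7994e+02 -1.9000e-01 -5.0000e-02] f [ 0.3 -1.2 -0.5] gap 68.46
turn [-0.09 -0.18 14.15] shift [-1.253e-01  2.688e-01  1.000e-04]
```

View pics/a4.png

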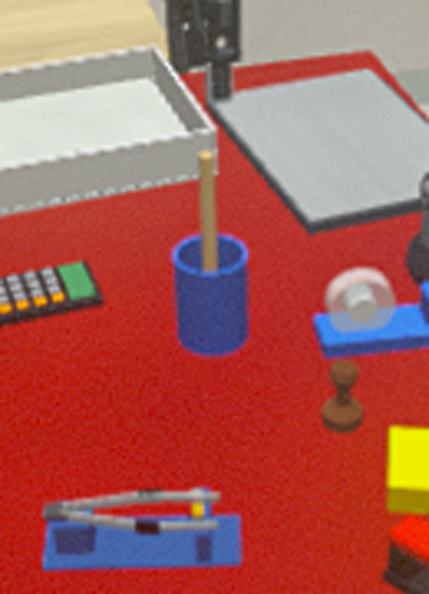

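Call:
{"name": "jog_arm", "arguments": {
  "plan": [
    [[0, 0, 3], [-0.02, 0.04, 0], 0.6],
    [[0, 0, 7], [-0.045, 0.09, 0], 0.6],
    [[0, 0, 11], [-0.07, 0.14, 0], 0.6],
    [[0, 0, 14.15], [-0.095, 0.19, 0], 0.6],
    [[0, 0, 14.15], [-0.12, 0.24, 0], 0.6],
    [[0, 0, 14.15], [-0.125, 0.269, 0.03], 0.6],
    [[0, 0, 14.15], [-0.125, 0.269, 0.08], 0.6],
    [[0, 0, 14.15], [-0.125, 0.269, 0.12], 0.6],
    [[0, 0, 14.15], [-0.125, 0.269, 0.15], 0.6],
    [[0, 0, 14.15], [-0.125, 0.269, 0.17], 0.6],
    [[0, 0, 14.15], [-0.125, 0.269, 0.17], 0.6],
    [[0, 0, 14.15], [-0.125, 0.269, 0.17], 0.6]
  ]
}}

```text
time: 15.5
tool_pos: [465.3, -12.5, 105.9]
tcp_rot: [180.0, 0.0, -14.2]
ft_force: [1.0, 0.5, -0.2]
finger_gap: 68.5
```

```bash
python3 - <<'E'
from h import *
to([466,-12,38],-14.2)
o=[]
for n,(a,b,c,e) in dict(side=(170,150,270,260),top=(210,170,310,280)).items():
    p,d=snapshot(n); np.savez(n+'5.npz',p=p,d=d); q=cv2.resize(p[b:e,a:c],None,fx=4,fy=4,interpolation=cv2.INTER_CUBIC); o.append(q)
cv2.imwrite('pics/a5.png',np.hstack(o))
z=np.load('side5.npz');P=cloud('side',z['d'])
s=sense();y=np.radians(-14.2);d=np.array([np.cos(y),np.sin(y)]);e=np.array([-d[1],d[0]])
Q=P[150:260,170:270].reshape(-1,3);Q=Q[(Q[:,2]>85)&(Q[:,2]<160)];q=Q[:,:2]-s['tool_pos'][:2];L=np.c_[q@d,q@e,Q[:,2]];L=L[(abs(L[:,0])<60)&(abs(L[:,1])<80)]
for lo in range(85,160,10):
    k=L[(L[:,2]>lo)&(L[:,2]<=lo+10)]
    if len(k):
        r=k[k[:,1]<0];l=k[k[:,1]>0]
        for t in (r,l): print(lo,len(t),(t.min(0).round(1),t.max(0).round(1)) if len(t) else '')
E
```

```text
t 15.5 tcp [465.3  -12.46 105.85] [ 1.800e+02  3.000e-02 -1.419e+01] f [ 1.   0.5 -0.2] gap 68.46
turn [0.   0.03 0.01] shift [ 0.0006 -0.0006  0.0678]
85 1 (array([  7. , -37.2,  95. ]), array([  7. , -37.2,  95. ]))
85 0 
95 13 (array([ -7.4, -42.1,  96.8]), array([ 12.6, -37.9, 104.4]))
95 1 (array([10.4, 34. , 99.8]), array([10.4, 34. , 99.8]))
105 27 (array([ -9.3, -49.8, 106.8]), array([ 13. , -34.6, 115. ]))
105 0 
115 27 (array([ -8.7, -48.9, 115.5]), array([ 11.1, -38.3, 124.9]))
115 0 
125 6 (array([ -5. , -48.2, 125. ]), array([  6.8, -44.7, 128.4]))
125 0 
135 3 (array([ -5.6, -62.7, 142.6]), array([ 14.9, -43.6, 144.2]))
135 0 
145 61 (array([ -9.8, -68.1, 145.3]), array([ 15. , -39.9, 154.8]))
145 0 
155 12 (array([ -9. , -67.8, 155.2]), array([ 13.6, -37.3, 159.9]))
155 0
```

View pics/a5.png

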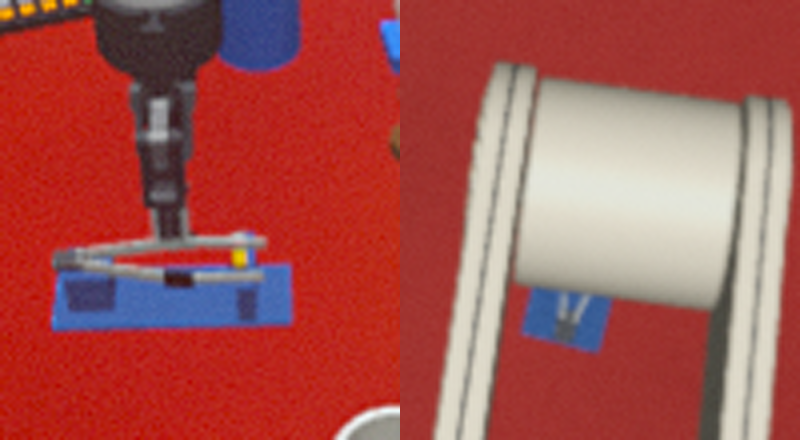

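Call:
{"name": "jog_arm", "arguments": {
  "plan": [
    [[0, 0, 0], [0, -0.0017, 0.03], 0.6],
    [[0, 0, 0], [0, -0.0017, 0.05], 0.6],
    [[0, 0, 0], [0, -0.0017, 0.064], 0.6],
    [[0, 0, 0], [0, -0.0017, 0.069], 0.6],
    [[0, 0, 0], [0, -0.0017, 0.069], 0.3],
    [[0, 0, 0], [0, -0.0017, 0.069], 0.0],
    [[0, 0, 0], [0, -0.0017, 0.069], 0.0],
    [[0, 0, 0], [0, -0.0017, 0.069], 0.0]
  ],
  "force": 20
}}

```text
time: 16.6
tool_pos: [466.1, -10.9, 37.2]
tcp_rot: [-180.0, -0.0, -14.2]
ft_force: [0.2, 0.3, 0.6]
finger_gap: 42.3
```

```bash
cat > look.py <<'E'
from h import *
import sys
k,a,b,c,e,f=sys.argv[1],*map(int,sys.argv[2:7])
n=sys.argv[7] if len(sys.argv)>7 else 'side'
to([466,-12,38],-14.2)
p,d=snapshot(n); np.savez(f'{n}{k}.npz',p=p,d=d); cv2.imwrite(f'pics/a{k}.png',cv2.resize(p[b:e,a:c],None,fx=f,fy=f,interpolation=cv2.INTER_CUBIC))
E
python3 look.py 6 170 180 270 250 8
```

```text
t 16.6 tcp [466.12 -10.88  37.17] [-1.80e+02 -4.00e-02 -1.42e+01] f [0.2 0.3 0.6] gap 42.29
turn [-0.   -0.04  0.  ] shift [ 0.0002  0.0011 -0.0008]
```

View pics/a6.png

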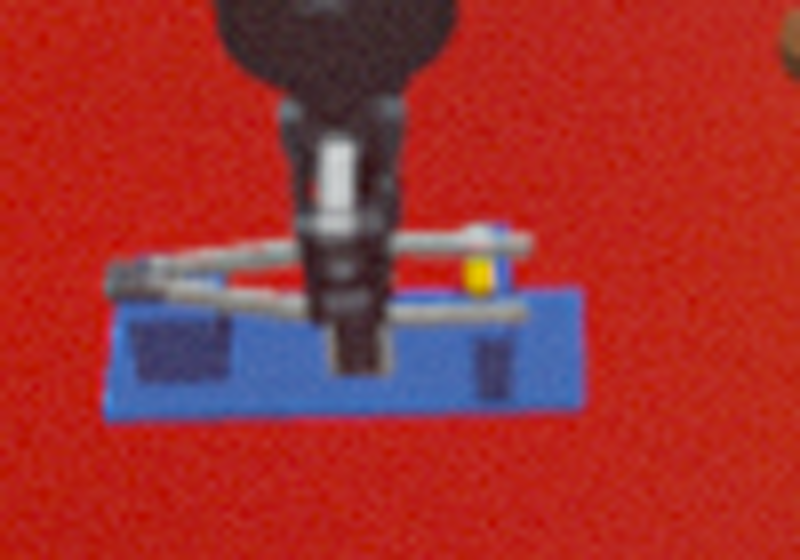

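The fingers straddle both plates: the near finger is at crop (350,300), over the old plate position. Squeezing now.

Call:
{"name": "jog_arm", "arguments": {
  "plan": [
    [[0, 0, 0], [0, 0, 0], -0.08],
    [[0, 0, 0], [0, 0, 0], -0.16],
    [[0, 0, 0], [0, 0, 0], -0.24],
    [[0, 0, 0], [0, 0, 0], -0.3],
    [[0, 0, 0], [0, 0, 0], -0.34],
    [[0, 0, 0], [0, 0, 0], -0.34],
    [[0, 0, 0], [0, 0, 0], -0.34]
  ],
  "force": 20
}}

```text
time: 17.52
tool_pos: [466.7, -10.9, 37.6]
tcp_rot: [-180.0, -0.1, -14.2]
ft_force: [0.4, 0.6, 6.3]
finger_gap: 28.2
```

```bash
python3 look.py 7 170 180 270 250 8
```

```text
t 17.525 tcp [466.69 -10.91  37.59] [-1.7998e+02 -9.0000e-02 -1.4200e+01] f [0.4 0.6 6.3] gap 28.22
turn [-0.02 -0.09  0.  ] shift [-0.0004  0.0012 -0.0004]
```

View pics/a7.png

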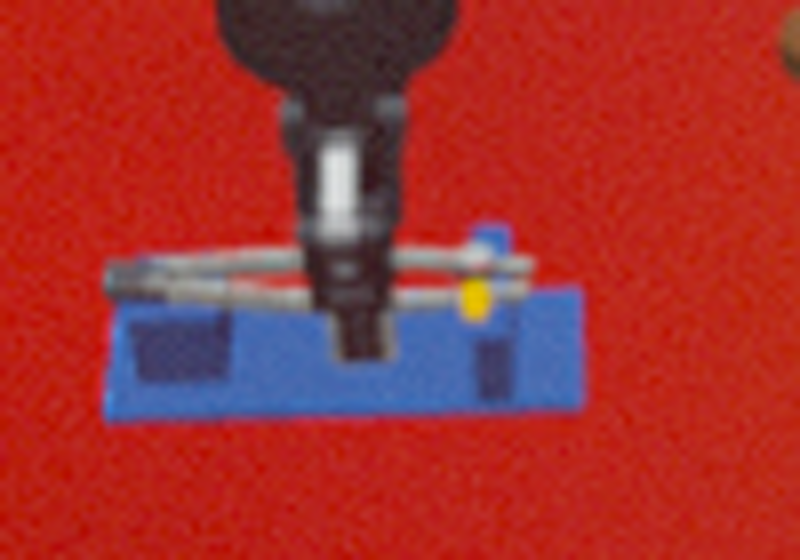

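The near leg and far leg have closed to a small gap, with the yellow band out beyond the needle side (crop 475,300). Lifting slowly.

Call:
{"name": "jog_arm", "arguments": {
  "plan": [
    [[0, 0, 0], [0, 0, -0.004], -0.34],
    [[0, 0, 0], [0, 0, -0.012], -0.34],
    [[0, 0, 0], [0, 0, -0.025], -0.34],
    [[0, 0, 0], [0, 0, -0.04], -0.34],
    [[0, 0, 0], [0, 0, -0.06], -0.34],
    [[0, 0, 0], [0, 0, -0.08], -0.34],
    [[0, 0, 0], [0, 0, -0.095], -0.34],
    [[0, 0, 0], [0, 0, -0.1], -0.34],
    [[0, 0, 0], [0, 0, -0.1], -0.34],
    [[0, 0, 0], [0, 0, -0.1], -0.34]
  ]
}}

```text
time: 18.82
tool_pos: [465.3, -10.8, 135.9]
tcp_rot: [180.0, 0.1, -14.2]
ft_force: [-0.0, 0.2, -0.9]
finger_gap: 28.2
```

```bash
python3 look.py 8 170 140 270 240 6
```

```text
t 18.825 tcp [465.26 -10.77 135.92] [ 1.7999e+02  8.0000e-02 -1.4200e+01] f [-0.   0.2 -0.9] gap 28.25
turn [0.01 0.08 0.  ] shift [0.0012 0.001  0.0979]
```

View pics/a8.png

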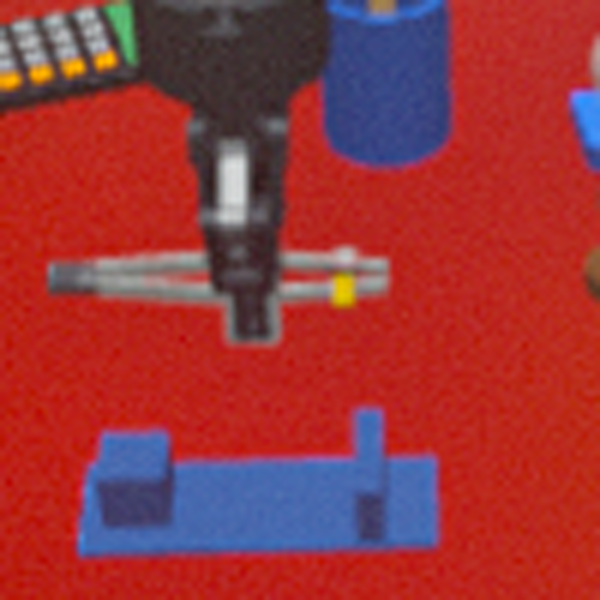

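Call:
{"name": "jog_arm", "arguments": {
  "plan": [
    [[0, 0, 0], [0.003, 0.01, 0], -0.34],
    [[0, 0, 0], [0.01, 0.03, 0], -0.34],
    [[0, 0, 0], [0.02, 0.06, 0], -0.34],
    [[0, 0, 0], [0.03, 0.09, 0], -0.34],
    [[0, 0, 0], [0.04, 0.12, 0], -0.34],
    [[0, 0, 0], [0.05, 0.15, 0], -0.34],
    [[0, 0, 0], [0.06, 0.18, 0], -0.34],
    [[0, 0, 0], [0.068, 0.203, 0], -0.34],
    [[0, 0, 0], [0.072, 0.214, 0], -0.34],
    [[0, 0, 0], [0.0724, 0.2165, 0], -0.34],
    [[0, 0, 0], [0.0724, 0.2165, 0], -0.34],
    [[0, 0, 0], [0.0724, 0.2165, 0], -0.34]
  ]
}}

```text
time: 20.38
tool_pos: [483.0, -237.7, 136.7]
tcp_rot: [-180.0, 0.0, -14.1]
ft_force: [0.5, 0.8, -1.3]
finger_gap: 28.6
```

```bash
python3 look.py 9 210 190 310 310 6; python3 look.py 9t 300 160 400 240 8 top
```

```text
t 20.375 tcp [ 482.96 -237.68  136.74] [-1.7999e+02  1.0000e-02 -1.4150e+01] f [ 0.5  0.8 -1.3] gap 28.57
turn [-0.01  0.01  0.05] shift [-0.0716 -0.2147  0.0988]
t 20.425 tcp [ 483.   -237.78  136.82] [-179.99    0.    -14.14] f [-0.3 -0.9 -0.8] gap 28.03
turn [-0.01  0.    0.06] shift [-0.0717 -0.2148  0.0988]
```

View pics/a9.png

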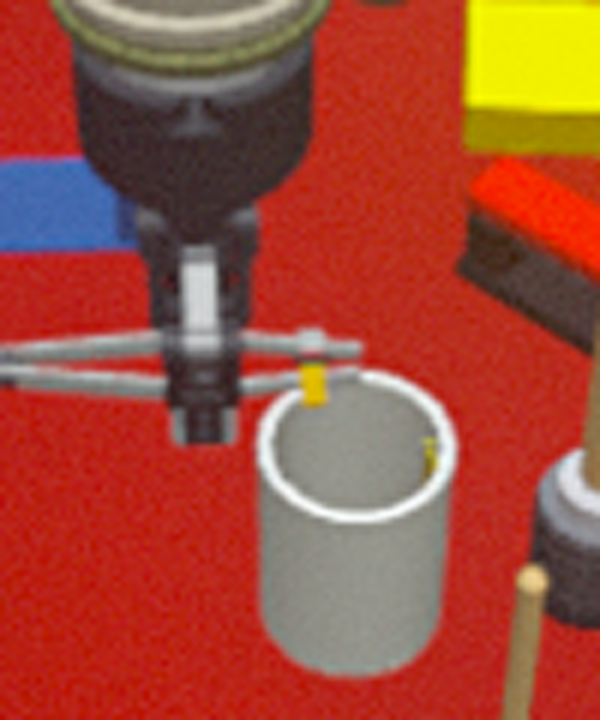

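View pics/a9t.png

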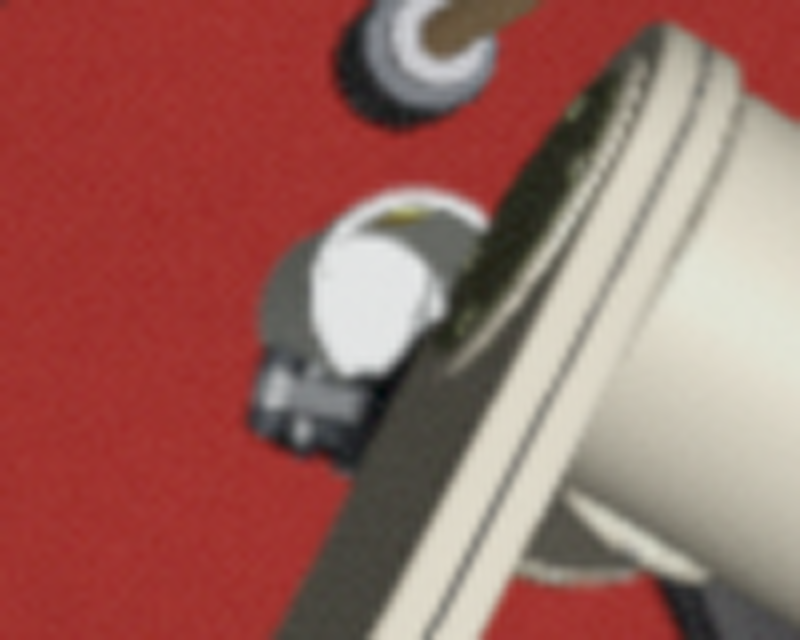

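```bash
python3 - <<'E'
from h import *
z=np.load('side9.npz');P=cloud('side',z['d']);p=z['p']
r=onz('side',[(270.0,248.2),(269.7,252.3)],136);print('tips@136',r, np.linalg.norm(r[0]-r[1]))
Q=P[235:262,255:276].reshape(-1,3);m=(Q[:,2]>120)&(Q[:,2]<150)&(Q[:,0]>500);print(Q[m].mean(0),Q[m].min(0),Q[m].max(0),m.sum())
d=np.array([np.cos(np.radians(14.15)),-np.sin(np.radians(14.15))]);e=np.array([-d[1],d[0]])
L=np.c_[(Q[m][:,:2]-[483,-237.7])@d,(Q[m][:,:2]-[483,-237.7])@e,Q[m][:,2]]
for lo in range(20,66,5):
    k=L[(L[:,0]>=lo)&(L[:,0]<lo+5)]
    if len(k): print(lo,len(k),k.min(0).round(1),k.max(0).round(1),np.median(k[:,2]).round(1))
C=P[245:280,250:290].reshape(-1,3);m=(C[:,2]>88)&(C[:,2]<101);print('cup',circ(C[m][:,:2]))
cv2.imwrite('pics/b1.png',cv2.resize(p[235:265,235:285],None,fx=16,fy=16,interpolation=cv2.INTER_NEAREST))
E
```

```text
tips@136 [[ 540.3703609  -246.37101552  136.        ]
 [ 536.18840592 -257.00911259  136.        ]] 11.43056676633939
[ 521.02281359 -252.68747968  141.97211638] [ 504.8070521  -272.19693513  133.77016607] [ 538.00183239 -236.10819807  148.80583136] 124
25 16 [ 25.5 -12.2 135.5] [ 29.7   7.8 143.6] 139.8
30 16 [ 30.5 -13.  135.9] [ 34.7   9.4 145.6] 140.3
35 28 [ 35.8 -24.9 137. ] [ 39.9   7.7 147.7] 144.6
40 29 [ 40.  -25.2 140.8] [ 45.    7.8 148.8] 144.8
45 14 [ 45.2 -10.1 133.8] [ 49.4   7.2 145.9] 140.6
50 15 [ 50.3  -9.6 135.7] [ 54.9   4.7 143.9] 139.2
55 6 [ 55.4 -10.  136.5] [ 56.6   4.9 141.8] 139.7
cup [ 536.48558396 -254.49812292   32.43676121]
```

View pics/b1.png

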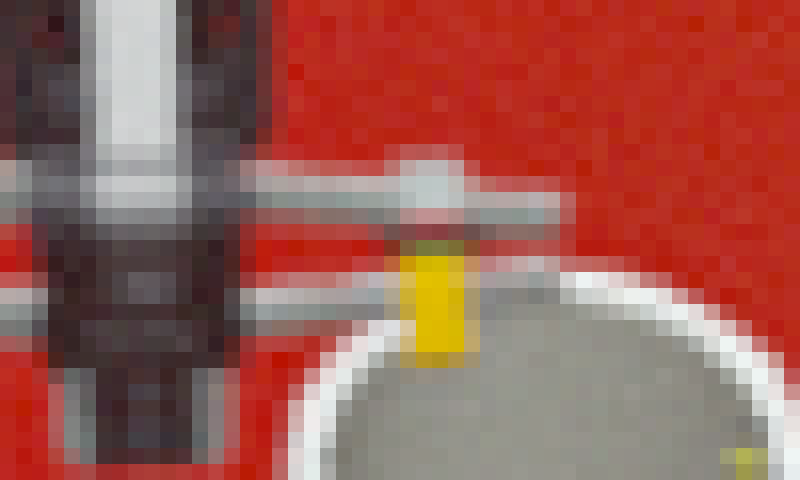

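```bash
python3 - <<'E'
from h import *
A=[];g=[]
for i in range(12):
    p,d=snapshot('side');A.append(p.astype(float));g.append(sense()['finger_gap'])
M=np.mean(A,0);np.save('avg.npy',M);print(np.mean(g),np.std(g))
for c in (258,259,261,262,263,264,266,268):
    print(c,[tuple(M[v,c][::-1].astype(int)) for v in range(244,259)])
cv2.imwrite('pics/b2.png',cv2.resize(M[240:262,250:282].astype(np.uint8),None,fx=25,fy=25,interpolation=cv2.INTER_NEAREST))
# expected pixel rows for gauge at tool: TCP frame
s=sense();t=s['tool_pos'];d=np.array([np.cos(np.radians(14.15)),-np.sin(np.radians(14.15)),0]);e=np.array([-d[1],d[0],0])
base=np.array([t[0],t[1],0])
for y in (10,5,3.75,2.5,0,-2.5,-3.75,-5,-10,-15): print(y,proj('side',base+d*38+e*y+[0,0,144])[0].round(2),'tip',proj('side',base+d*54+e*y+[0,0,143])[0].round(2))
E
```

```text
28.24667794811539 0.23713331623592201
258 [(np.int64(186), np.int64(32), np.int64(19)), (np.int64(187), np.int64(62), np.int64(58)), (np.int64(189), np.int64(162), np.int64(160)), (np.int64(158), np.int64(157), np.int64(154)), (np.int64(126), np.int64(129), np.int64(125)), (np.int64(149), np.int64(86), np.int64(82)), (np.int64(166), np.int64(38), np.int64(34)), (np.int64(182), np.int64(52), np.int64(48)), (np.int64(188), np.int64(146), np.int64(148)), (np.int64(162), np.int64(156), np.int64(158)), (np.int64(134), np.int64(135), np.int64(135)), (np.int64(196), np.int64(196), np.int64(197)), (np.int64(222), np.int64(225), np.int64(228)), (np.int64(177), np.int64(180), np.int64(178)), (np.int64(138), np.int64(138), np.int64(131))]
259 [(np.int64(186), np.int64(41), np.int64(32)), (np.int64(185), np.int64(94), np.int64(91)), (np.int64(188), np.int64(170), np.int64(168)), (np.int64(165), np.int64(166), np.int64(164)), (np.int64(142), np.int64(135), np.int64(132)), (np.int64(124), np.int64(86), np.int64(85)), (np.int64(120), np.int64(48), np.int64(42)), (np.int64(172), np.int64(84), np.int
[... 4214 characters left out ...]
59), np.int64(157)), (np.int64(131), np.int64(130), np.int64(126)), (np.int64(139), np.int64(137), np.int64(130)), (np.int64(149), np.int64(148), np.int64(139)), (np.int64(149), np.int64(149), np.int64(140)), (np.int64(149), np.int64(149), np.int64(140)), (np.int64(150), np.int64(149), np.int64(140))]
10 [260.61 244.67] tip [268.25 244.74]
5 [260.74 246.45] tip [268.41 246.51]
3.75 [260.78 246.9 ] tip [268.46 246.96]
2.5 [260.81 247.35] tip [268.5  247.41]
0 [260.88 248.25] tip [268.58 248.31]
-2.5 [260.95 249.15] tip [268.67 249.21]
-3.75 [260.98 249.6 ] tip [268.71 249.66]
-5 [261.02 250.06] tip [268.75 250.12]
-10 [261.16 251.88] tip [268.93 251.94]
-15 [261.3  253.73] tip [269.1  253.78]
```

View pics/b2.png

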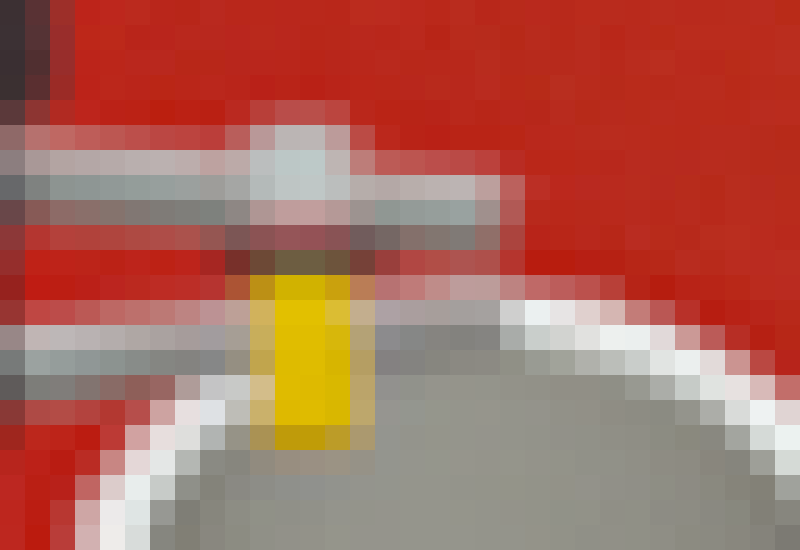

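The tips sit over the mouth: tip midpoint about (536.7,-253.8) against cup centre (536.5,-254.5) in the same view. The dark needle is at row ≈249.8, with green spanning about 249.0 to 250.6. I'll trim slightly toward the middle and settle.

Call:
{"name": "jog_arm", "arguments": {
  "plan": [
    [[0, 0, 0], [0, 0, 0], -0.35],
    [[0, 0, 0], [0, 0, 0], -0.35],
    [[0, 0, 0], [0, 0, 0], -0.35],
    [[0, 0, 0], [0, 0, 0], -0.35],
    [[0, 0, 0], [0, 0, 0], -0.35],
    [[0, 0, 0], [0, 0, 0], -0.35],
    [[0, 0, 0], [0, 0, 0], -0.35],
    [[0, 0, 0], [0, 0, 0], -0.35]
  ]
}}

```text
time: 22.08
tool_pos: [482.9, -238.5, 136.8]
tcp_rot: [-180.0, -0.0, -14.2]
ft_force: [0.3, -0.7, 0.7]
finger_gap: 28.0
```

```bash
python3 - <<'E'
from h import *
A=[];g=[]
for i in range(10):
    p,d=snapshot('side');A.append(p.astype(float));g.append(sense()['finger_gap'])
M=np.mean(A,0);print(np.mean(g),np.std(g))
for c in (262,264,268): print(c,[(v,*[int(x) for x in M[v,c][::-1]]) for v in range(246,254)])
to([483,-237.7,136.7],-14.2)
cv2.imwrite('pics/f.png',cv2.resize(M[60:360,150:400].astype(np.uint8),None,fx=2,fy=2))
E
```

```text
27.70574872781692 0.15564475731701405
262 [(246, 189, 200, 199), (247, 189, 197, 196), (248, 192, 178, 176), (249, 156, 110, 113), (250, 101, 81, 63), (251, 182, 166, 18), (252, 220, 189, 0), (253, 225, 189, 0)]
264 [(246, 188, 110, 106), (247, 190, 181, 180), (248, 164, 159, 156), (249, 118, 96, 96), (250, 113, 64, 55), (251, 185, 135, 92), (252, 197, 179, 146), (253, 174, 159, 122)]
268 [(246, 186, 57, 51), (247, 188, 151, 150), (248, 161, 157, 153), (249, 129, 130, 125), (250, 162, 92, 88), (251, 185, 162, 161), (252, 166, 163, 161), (253, 133, 130, 128)]
t 22.575 tcp [ 482.92 -238.48  136.79] [180.    0.  -14.2] f [-0.4 -0.2 -1.2] gap 27.8
turn [0. 0. 0.] shift [-0.0001 -0.0008  0.0001]
```

View pics/f.png

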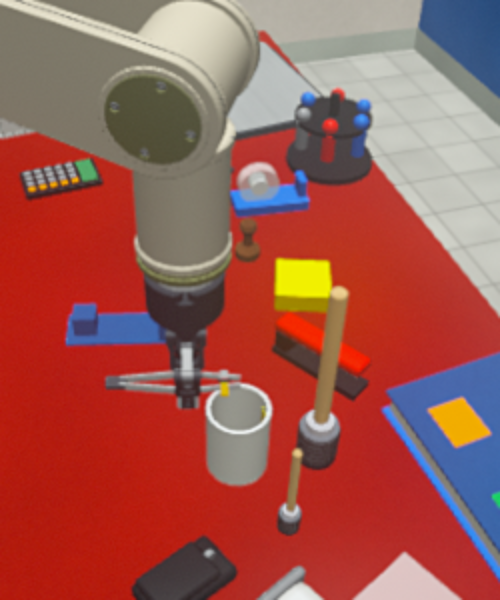

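```bash
python3 look.py t9 100 60 400 270 2.6 top 2>/dev/null || python3 - <<'E'
from h import *
p,d=snapshot('top'); cv2.imwrite('pics/at9.png',cv2.resize(p[80:270,100:420],None,fx=2.5,fy=2.5)); print(sense()['finger_gap'])
E
```

```text
27.74418984826408
```

View pics/at9.png

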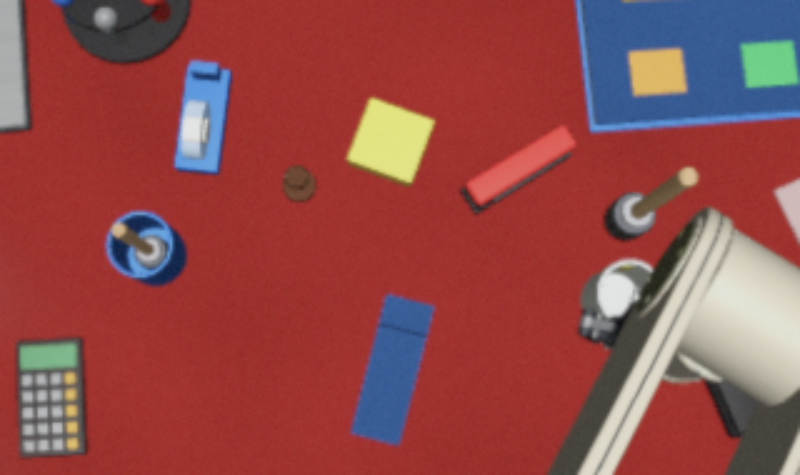

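The top view shows the brush standing in the pot at (145,245) and all bystanders in place. Handing in.

```bash
python3 -c "
from bench import *
print(hand_in())"
```

```text
the job is handed in; nothing more can be done
None
```

The job is done and handed in at about 23 s of the 61 s allowed; the hand-in gave no verdict.

**Brush:** I gripped the middle-sized brush and made two full strokes of about 47 mm. Each ended back on the cup floor, where the wrist read 5–7 N. I saw the head inside the bore at the top of stroke two; stroke one was not pictured at its top. I then stood the brush in the blue pot and let it go. The last top view shows it standing there.

**Tweezers:** They are held level, with the tips about 4 cm above the rim. In the side view the middle of the tips was within about 1 mm of the cup centre before the last small squeeze. The arm has moved under 1 mm since.

**Gap:** The finger opening held steady at 27.7–27.8 mm, where the mark is 28. That means a tip gap of about 7.0–7.5 mm, with the needle close to the middle of the green band.

**Other checks:**
- The cup, the pot and the bystanders looked upright and unmoved in the last pictures. The mouse was mostly hidden in the top view but clear in the side view.
- The two cameras disagreed by 3–5 mm on positions, so I corrected by comparing them with the gripper's known pose.
- Before the last small squeeze, a rough pixel estimate of the tip gap gave 8–9 mm, slightly wider than the finger opening implied but still on green.

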